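Close the filter flap and tuck it under its lip

TASK

The sprung flap of the fume-filter box stands open. With your fingertips, push the flap over until it lies flat on the box, then, keeping it pressed down, push it on until its free edge is tucked fully home beneath the retaining lip, and let go so that the lip alone keeps it shut. Only touch the outer face of the flap, do not pinch it, do not lift the filter cassette out of the box, and leave the firebrick, the jar and the brush where they are.

Things in the scene. Friction and masses are not known exactly. Their poses are not given: they have to be found in the camera images.
- filter_box: low grey steel fume-filter box, fixed. Origin: centre of the underside of the filter bay; x from the hinge side (near the robot) to the lip side, y towards the fan section, z up. Bay 150 (x) by 170 (y) mm, walls 70 high, open on top; fan section (75 high, round grille) at y 85 to 195. Along the bay's far rim the retaining lip, a steel strip z 83 to 87, overhangs inward to x = 45 mm.
- lip_edge (a point): middle of the inner (overhanging) edge of the retaining lip, at its underside: x 45, y 0, z 83 mm in the box frame; axes as the box. With the flap shut its upper face is at z 80 mm, 3 mm below the lip's underside.
- flap_hinge (a point): middle of the flap's hinge pin; the pin runs along the box's y at z 78 mm, at x = -55 mm plus the value of joint flap_slide. Axes as the box.
- flap (a joint): angle of the flap about its hinge pin: 0 = flat, shut; 1.57 = upright; at most 2.1 (leaning towards the robot). A spring (0.15 N m/rad, at rest at 1.7 rad; hinge friction 0.06 N m) pushes it open: let go before it is tucked, it jumps up to about 1.2 rad. Holding it flat takes about 2 to 4 N pressed 60 mm from the pin.
- flap_slide (a joint): how far (m) the hinge pin and flap are slid in their slots towards the lip: 0 = back, the flap's edge clears the lip by 5 mm as it folds; 0.014 = fully home, the edge 9 mm beneath the lip. Stiff: about 5 N moves it, and it stays where it is left. If slid forward (over 4 mm) before the flap is flat, the edge lands on top of the lip.
- flap_edge (a point): middle of the flap's free edge, on its outer face (on top when shut), 95 mm from the hinge pin. The flap is a bright aluminium plate, 140 mm wide along the box's y, 4 mm thick, mid-plane through the pin. The point's x points from pin to edge, z out of the outer face.
- flap_catch (a point): foot of the finger catch on the flap's outer face, 66 mm from the pin. The catch is a ridge 70 mm wide (along y), 8 mm high; its upright face looks to the hinge, its other side ramps down to the plate 85 mm from the pin. A fingertip standing on the plate between pin and catch pushes it towards the lip. Axes as flap_edge.
- flap_liner: black rubber liner on the flap's inner face (78 by 130 by 4 mm), facing the lip side while the flap stands open; not to be touched. Origin on the hinge pin, axes as flap_edge.
- cassette: loose pleated filter cassette, grey frame 108 by 140 by 40 mm with white pleats to 43 mm, lying in the bay on its 6 mm floor. Origin: centre of the underside.
- firebrick: loose brick, 110 by 75 by 64 mm, standing on the bench beyond the bay's -y side. Origin: centre of the underside.
- flux_jar: loose jar with white cap, 64 mm across, 75 mm high, beside the fan section. Origin: centre of the underside.
- brush: loose hand brush 190 mm long, lying on the bench beyond the firebrick, away from the box. Origin: on its underside, its handle to its own -x.

How it is judged:
By the outcome, as a careful person would: the job done as asked, in the order asked, and still so for the second after the job is handed in, with the robot touching nothing.
It also fails if it takes over 38 s, if anything falls off the work surface, if the arm or the gripper's body presses on something with over 40 N, if the wrist force passes 120 N, or if a joint passes its speed limit or range.

ROBOT

A 7-joint arm with a two-finger parallel gripper is mounted at the origin on the work surface. World frame = base frame: x ahead of the robot, y to its left, z up, the work surface at z = 0. Lengths are in m, angles in rad, forces in N, time in s.
With the tool pointing down it reaches from about 0.425 to 0.925 m from the base axis. Payload 6.8 kg.
Tool frame: the origin (TCP) lies at the very end of the fingers, on their centre line; the grasp point (between the pads) lies 19 mm behind it; z points along the fingers, y is the line along which they close (so a half turn about z gives the same grasp; the last joint's range is limited). The gripper opens to 85 mm and grips with 20 to 120 N. Pads are 22 mm wide; open, the fingers measure 114 mm over their backs; the gripper's body (76 mm by 85 mm) begins 54 mm behind the grasp point. The pads swing forward as they close: fully open they stand 13 mm farther back than shut.
Start: joints at [-1.281, 0.477, 0.022, 1.555, -0.011, 1.109, -0.083], TCP at [0.261, 0.622, 0.231] pointing down, gripper open.
Joint ranges: [-2.96, 2.96], [-0.34, 2.1], [-1.41, 1.46], [0.24, 2.44], [-1.37, 4.51], [0.17, 1.92], [-2.96, 2.96]. Speed limits (rad/s): [2.39, 2.39, 3.14, 3.14, 3.14, 3.14, 3.14].

INTERFACE

Orientations are given as a unit quaternion [w, x, y, z].
In Python, from station import bot gives the robot as it stands.
- The arm moves only by the tool nudge_tcp, called after "Emit:" in YAML: its name, and indented under it one key for each argument. Schema: {"type":"object","properties":{"rows":{"type":"array","items":{"type":"object","properties":{"dx":{"type":"number"},"dy":{"type":"number"},"dz":{"type":"number"},"spin":{"type":"number"},"jaw":{"type":"number"}},"additionalProperties":false,"required":["jaw"]},"minItems":1,"maxItems":20},"grip_n":{"type":"number"},"only":{"type":"string"},"quiet":{"type":"boolean"},"lines":{"type":"string"}},"required":["rows"],"additionalProperties":false}. rows is a list of rows, 1 to 20 of them, each an object with the fields dx, dy, dz (the shift in shares of the most that a row can go, 1 being 50 mm), spin (a turn about the tool's z in shares of pi rad (1.0 is pi rad)), jaw (the opening from 0.0 (shut) to 1.0 (fully open)); a field left out counts as zero (the opening has to be given); each row shifts and turns the commanded pose from where the row before left it, along the tool's axes as they then stand; what a row does not reach is not made up. A row lasts 1/10 s, in which the tool goes at most 0.05 m and 0.15 rad, less where a joint would pass 70% of its speed; a pose out of reach is approached as far as the arm can. The fingers move at their own pace and stop on an object; grip_n is the grip in N (left out, the last holds). Time passes only in rows, so rows that do not move let the fingers close. The tool returns the time, the measured TCP pose, the force, the opening and the grip force at its end. only (a regular expression) keeps the lines of the reply that match it, lines (a string "A,B") keeps lines A to B, and quiet returns only ok. Shift and turn numbers lie between -1 and 1, and a call with a number outside is refused. Input that does not fit is refused with a message, and nothing moves.
- bot.get_obs(): the state, without advancing time (a new reading comes with each control period).
- bot.read_camera(name): name is "side" or "top"; returns the picture (400x640x3 uint8, blue, green, red); there is no depth.
- bot.camera_info(name): a dict with "vertical_fov" (degrees; the focal length in pixels is half the picture's height over the tangent of half this angle, whatever the lens; pixels are square), "cx", "cy" (the principal point, pixels), "k1" (the pictures are not rectified: a ray, as slopes to the right and down, at radius r is drawn at 1 + k1 r^2 times it, then the intrinsics apply), "view" (4x4, takes a point from world to camera coordinates). Camera axes: x right, y up, looking along -z (the intrinsics and any distortion apply to the point x, -y, -z); pixel columns grow to the right and rows downward; lengths in m; the calibration is good to about 2 mm. A picture is of the moment at which its call begins. camera_info takes no time and is no camera call.
- bot.hand_in(): hands the job in; it is judged then, once.
The state is a dict: "t": time; "q": joint angles; "joint_vel": joint speeds; "joint_torque": joint torques, N m; "eef_pos": TCP position; "tool_rot": TCP orientation; "contact_force": force on the tool from outside, world axes, zero at the start; "torque": the same for the moment, N m; "gripper_width": opening from 0.0 (shut) to 1.0 (fully open); "grasp_force": force on a finger pad.
Only numpy, scipy, OpenCV 4.12 (cv2) and the standard library are available. Lean on these libraries where they do the work, as an engineer would, in place of code of your own. Each camera call takes 0.05 s, during which the arm holds its last target. There are 200 camera calls.

## Working session

There is one attempt and no reset: what is moved stays moved. The work goes in short steps, Python scripts to look and compute and a tool call to move; the robot and the scene stay as the last step left them, time stands still between calls to the robot, and variables do not carry over. Pictures are saved under pics/ and viewed, at most 10 in all, crops included, and the job is handed in when it is done.

```bash
ls; mkdir -p pics
```

Run:
```python
from station import bot
import cv2,numpy as np
for n in("side","top"):
    cv2.imwrite(f"pics/{n}0.png",bot.read_camera(n)); i=bot.camera_info(n); print(n,i["vertical_fov"],i["cx"],i["cy"],i["k1"],np.round(i["view"],3).tolist())
o=bot.get_obs();print(o["t"],o["eef_pos"],o["tool_rot"],o["gripper_width"])
```

```text
pics
station.py
side 46.22710826407011 315.0792402891581 198.1904896605645 -0.0799329672547243 [[0.921, -0.389, -0.013, -0.483], [0.305, 0.7, 0.646, -0.259], [-0.242, -0.599, 0.763, -1.258], [0.0, 0.0, 0.0, 1.0]]
top 43.99503780314516 324.9836013679471 199.5713208193557 -0.056944574748482676 [[0.026, -1.0, -0.008, 0.016], [0.998, 0.025, 0.058, -0.549], [-0.058, -0.01, 0.998, -1.423], [0.0, 0.0, 0.0, 1.0]]
0.1 [0.26127549 0.62181248 0.23042334] [-1.01593862e-04  1.97564242e-01  9.80289601e-01 -8.11739414e-04] 1.0025035457321
```

View pics/side0.png

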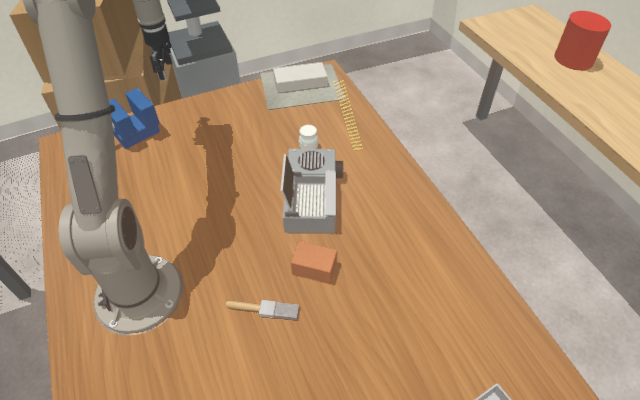

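View pics/top0.png

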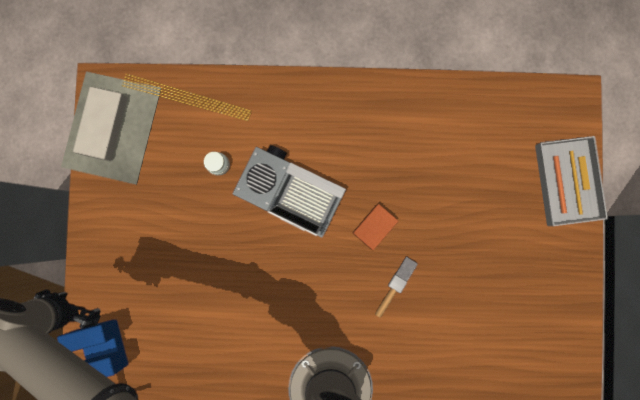

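Side: the flap stands open at about (288,185), with the box around (312,190). Top: the box spans about (235–345, 148–235), the brick is at (376,226), the jar at (216,162) and the brush at (398,285). I'll enlarge the box.

Run:
```python
import cv2
a=cv2.imread("pics/top0.png")[140:245,225:355];cv2.imwrite("pics/topc.png",cv2.resize(a,None,fx=5.7,fy=5.7,interpolation=cv2.INTER_CUBIC))
a=cv2.imread("pics/side0.png")[120:240,270:355];cv2.imwrite("pics/sidec.png",cv2.resize(a,None,fx=5,fy=5,interpolation=cv2.INTER_CUBIC))
```

```text
(no output)
```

View pics/topc.png

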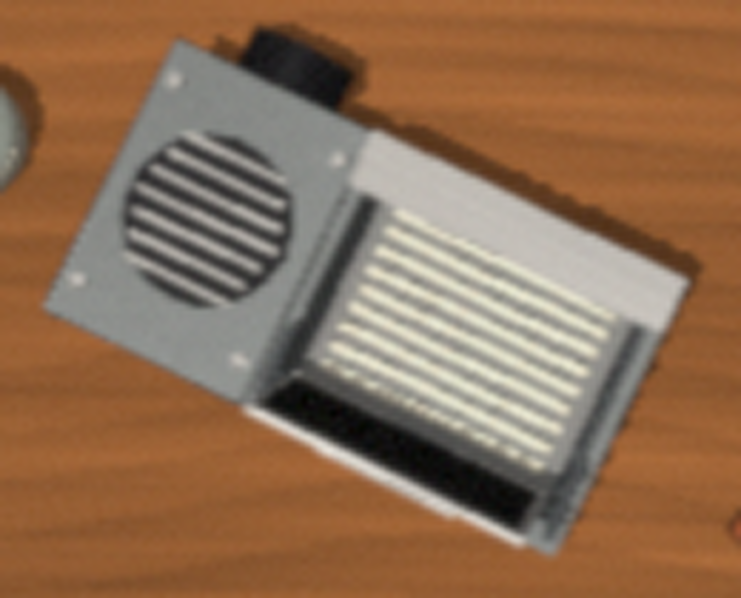

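View pics/sidec.png

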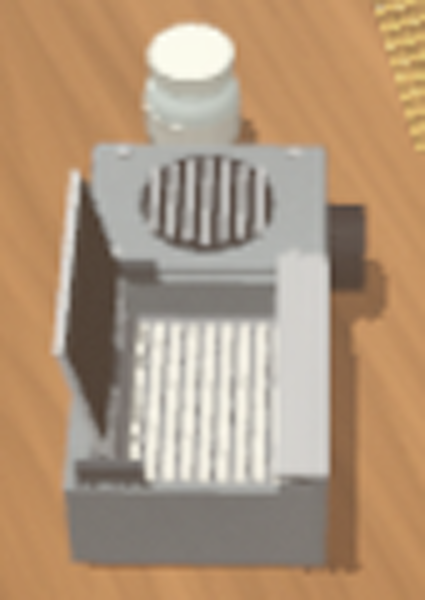

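The top crop shows the fan top's corners at (180,38), (45,307) and (245,403), and the lip's at (692,280) and (660,332). The bay corner is at (557,552), and the flap's bright edge runs (247,407)–(523,545). In the side crop the flap edge's ends are at (75,172) and (57,352). I'll cast rays from these.

Create h.py:
```python
import cv2,numpy as np
from station import bot
def cam(n):
    i=bot.camera_info(n);V=np.array(i["view"]);f=200/np.tan(np.radians(i["vertical_fov"]/2));return i,V,f
def ray(n,p):
    i,V,f=cam(n);d=np.array([(p[0]-i["cx"])/f,(p[1]-i["cy"])/f]);s=d.copy()
    for _ in range(20): s=d/(1+i["k1"]*(s@s))
    R=V[:3,:3];return -R.T@V[:3,3],R.T@np.array([s[0],-s[1],-1])
def onz(n,p,z):
    c,d=ray(n,p);return c+d*(z-c[2])/d[2]
def tri(a,b):
    (c1,d1),(c2,d2)=ray("top",a),ray("side",b)
    s=np.linalg.lstsq(np.c_[d1,-d2],c2-c1,rcond=None)[0];p,q=c1+s[0]*d1,c2+s[1]*d2
    return (p+q)/2,np.linalg.norm(p-q)
def fit(B,W):
    B,W=np.array(B)[:,:2],np.array(W)[:,:2];b,w=B.mean(0),W.mean(0)
    H=(B-b).T@(W-w);th=np.arctan2(H[0,1]-H[1,0],H[0,0]+H[1,1]);R=np.array([[np.cos(th),-np.sin(th)],[np.sin(th),np.cos(th)]])
    return th,w-R@b,np.linalg.norm((B-b)@R.T-(W-w),axis=1)
```

Create m.py:
```python
from h import *
T=lambda u,v:np.array([(u+.5)/5.7-.5+225,(v+.5)/5.7-.5+140])
S=lambda u,v:np.array([(u+.5)/5-.5+270,(v+.5)/5-.5+120])
B=np.array([[75,195,75],[-75,195,75],[-75,85,75],[75,-85,87],[45,-85,87],[-75,-85,70]])/1e3
t=[T(180,38),T(45,307),T(245,403),T(692,280),T(660,332),T(557,552)]
s=[S(325,145),S(93,147),None,S(327,475),S(275,473),S(67,490)]
np.set_printoptions(precision=4,suppress=True)
print(fit(B,[onz("top",p,b[2]) for p,b in zip(t,B)]))
k=[0,1,3,4,5]
print(fit(B[k],[onz("side",s[j],B[j,2]) for j in k]))
for a,b in((T(247,407),S(75,172)),(T(523,545),S(57,352))): print(tri(a,b))
```

```bash
python3 m.py
```

```text
(np.float64(-0.42332263478820903), array([0.544 , 0.0807]), array([0.0021, 0.0007, 0.0009, 0.0014, 0.0022, 0.0019]))
(np.float64(-0.41885530675428073), array([0.5426, 0.0804]), array([0.0004, 0.0031, 0.0014, 0.0016, 0.002 ]))
(array([0.506 , 0.1759, 0.1696]), np.float64(0.0006842962982326813))
(array([0.4474, 0.0482, 0.1715]), np.float64(0.0007669351426379162))
```

The rows are not in the units I measure in: shifts go in shares of 50 mm and turns go in shares of pi rad. I convert before sending: -0.0237 m is -0.474, -0.0228 m is -0.456, 0.023 rad is 0.0073.

Emit:
nudge_tcp:
  rows:
    - {"spin":0.0073, "jaw":0}
    - {"dx":-0.456, "dy":-0.474, "jaw":0}
    - {"dx":-0.456, "dy":-0.474, "jaw":0}
    - {"dx":-0.456, "dy":-0.474, "jaw":0}
    - {"dx":-0.456, "dy":-0.474, "jaw":0}
    - {"dx":-0.456, "dy":-0.474, "jaw":0}
    - {"dx":-0.456, "dy":-0.474, "jaw":0}
    - {"dx":-0.456, "dy":-0.474, "jaw":0}
    - {"dx":-0.456, "dy":-0.474, "jaw":0}
    - {"dx":-0.456, "dy":-0.474, "jaw":0}
    - {"dx":-0.456, "dy":-0.474, "jaw":0}
    - {"dx":-0.456, "dy":-0.474, "jaw":0}
    - {"dx":-0.456, "dy":-0.474, "jaw":0}
    - {"dx":-0.456, "dy":-0.474, "jaw":0}
    - {"dx":-0.456, "dy":-0.474, "jaw":0}
    - {"dx":-0.456, "dy":-0.474, "jaw":0}
    - {"dx":-0.456, "dy":-0.474, "jaw":0}
    - {"jaw":0}
    - {"jaw":0}
  grip_n: 30

```text
t: 2.0
eef_pos: [0.4396, 0.1268, 0.2313]
tool_rot: [-0.0, 0.21, 0.978, 0.0]
contact_force: [0.0, 0.3, 0.4]
gripper_width: 0.002
grasp_force: 0.0
```

Create b.py:
```python
from h import *
from scipy.spatial.transform import Rotation as Ro
o=bot.get_obs();th=-.421;c,s=np.cos(th),np.sin(th);R=np.array([[c,-s,0],[s,c,0],[0,0,1]])
p=R.T@(np.array(o["eef_pos"])-[.5433,.0806,0]);q=o["tool_rot"]
M=R.T@Ro.from_quat([q[1],q[2],q[3],q[0]]).as_matrix()
print("t",round(o["t"],2),"box mm",np.round(p*1e3,1),"F box",np.round(R.T@np.array(o["contact_force"]),1),"w",round(o["gripper_width"],2));print(np.round(M,3).tolist())
```

```bash
python3 b.py
```

```text
t 2.0 box mm [-113.5   -0.3  231.3] F box [-0.1  0.2  0.4] w 0.0
[[-1.0, 0.002, -0.0], [0.002, 1.0, 0.0], [0.0, 0.0, -1.0]]
```

To row units: 0.031 m is 0.62, -0.0114 m is -0.228.

Emit:
nudge_tcp:
  rows:
    - {"dz":0.62, "jaw":0}
    - {"dz":0.62, "jaw":0}
    - {"dz":0.62, "jaw":0}
    - {"dx":-0.228, "jaw":0}
    - {"dx":-0.228, "jaw":0}
    - {"dx":-0.228, "jaw":0}
    - {"dx":-0.228, "jaw":0}
    - {"dx":-0.154, "dz":0.026, "jaw":0}
    - {"dx":-0.154, "dz":0.026, "jaw":0}
    - {"dx":-0.14, "dz":0.06, "jaw":0}
    - {"dx":-0.14, "dz":0.06, "jaw":0}
    - {"jaw":0}

```text
t: 3.2
eef_pos: [0.5086, 0.096, 0.1292]
tool_rot: [0.0, 0.209, 0.978, -0.0]
contact_force: [-0.1, -0.6, -0.3]
gripper_width: -0.002
grasp_force: 0.1
```

```bash
python3 b.py
```

Run:
```python
from h import *
S=lambda n,r,k:cv2.resize(bot.read_camera(n)[r],None,fx=k,fy=k,interpolation=cv2.INTER_CUBIC)
cv2.imwrite("pics/s1.png",np.hstack([S("side",np.s_[120:240,255:355],4),S("top",np.s_[140:260,225:325],4)]))
```

```text
t 3.2 box mm [-3.790e+01 -1.000e-01  1.292e+02] F box [ 0.1 -0.6 -0.3] w -0.0
[[-1.0, 0.001, 0.0], [0.001, 1.0, -0.0], [-0.0, -0.0, -1.0]]
```

View pics/s1.png

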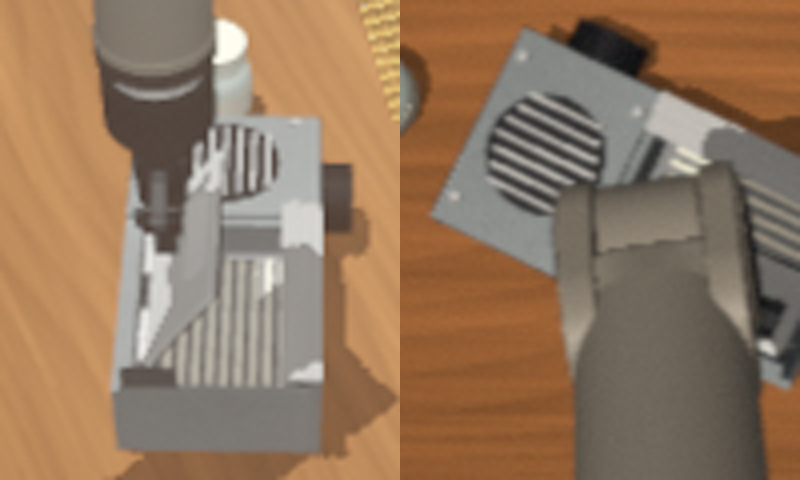

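The side view shows the fingertip on the outer face and the flap folded to about 60° (its edge is at about (210,200) in the left half). This matches the plan, so I'll keep folding.

To row units: 0.0068 m is 0.136, 0.006 m is 0.12.

Emit:
nudge_tcp:
  rows:
    - {"dx":-0.11, "dz":0.096, "jaw":0}
    - {"dx":-0.11, "dz":0.096, "jaw":0}
    - {"dx":-0.086, "dz":0.12, "jaw":0}
    - {"dx":-0.086, "dz":0.12, "jaw":0}
    - {"dx":-0.05, "dz":0.136, "jaw":0}
    - {"dx":-0.05, "dz":0.136, "jaw":0}
    - {"jaw":0}

```text
t: 4.0
eef_pos: [0.5312, 0.086, 0.0938]
tool_rot: [0.0, 0.209, 0.978, -0.0]
contact_force: [0.1, -0.1, 3.1]
gripper_width: 0.0
grasp_force: 0.9
```

```bash
python3 b.py
```

```text
t 4.0 box mm [-13.3   0.   93.8] F box [ 0.2 -0.1  3.1] w 0.0
[[-1.0, 0.0, 0.001], [0.0, 1.0, -0.0], [-0.001, -0.0, -1.0]]
```

To row units: 0.006 m is 0.12, 0.005 m is 0.1.

Emit:
nudge_tcp:
  rows:
    - {"dx":-0.01, "dz":0.12, "jaw":0}
    - {"dx":-0.01, "dz":0.1, "jaw":0}
    - {"dz":0.04, "jaw":0}
    - {"dz":0.02, "jaw":0}
    - {"dz":0.02, "jaw":0}
    - {"jaw":0}

```text
t: 4.6
eef_pos: [0.5326, 0.0856, 0.0801]
tool_rot: [0.001, 0.209, 0.978, 0.0]
contact_force: [2.5, -2.1, 4.5]
gripper_width: 0.003
grasp_force: 2.3
```

```bash
python3 b.py;  python3 - <<'E'
from h import *
S=lambda n,r,k:cv2.resize(bot.read_camera(n)[r],None,fx=k,fy=k,interpolation=cv2.INTER_CUBIC)
cv2.imwrite("pics/s2.png",S("side",np.s_[140:240,265:355],6))
E
```

```text
t 4.6 box mm [-11.8   0.2  80.1] F box [ 3.1 -0.9  4.5] w 0.0
[[-1.0, 0.0, 0.002], [0.0, 1.0, 0.001], [-0.002, 0.001, -1.0]]
```

View pics/s2.png

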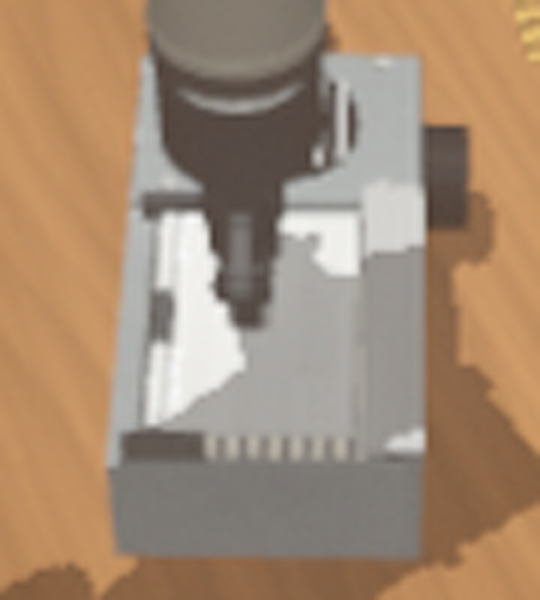

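The flap looks flat, with its edge just short of the lip at about (360,350). Next I'll press firmer, to confirm it bottoms, and then slide.

To row units: 0.002 m is 0.04, 0.001 m is 0.02.

Emit:
nudge_tcp:
  rows:
    - {"dz":0.04, "jaw":0}
    - {"dz":0.02, "jaw":0}
    - {"jaw":0}

```text
t: 4.95
eef_pos: [0.5327, 0.0859, 0.0789]
tool_rot: [0.001, 0.209, 0.978, 0.001]
contact_force: [-3.7, -3.9, 24.6]
gripper_width: -0.002
grasp_force: 12.5
```

```bash
python3 b.py
```

```text
t 4.95 box mm [-11.8   0.5  78.9] F box [-1.8 -5.  24.6] w -0.0
[[-1.0, 0.001, 0.002], [0.001, 1.0, 0.002], [-0.002, 0.002, -1.0]]
```

Flat and bottomed at 24.6 N. I'll ease off to about 12 N and slide.

Emit:
nudge_tcp:
  rows:
    - {"dz":-0.032, "jaw":0}
    - {"dx":-0.06, "jaw":0}
    - {"dx":-0.06, "jaw":0}
    - {"dx":-0.06, "jaw":0}
    - {"dx":-0.06, "jaw":0}
    - {"dx":-0.06, "jaw":0}
    - {"dx":-0.06, "jaw":0}
    - {"jaw":0}

```text
t: 5.75
eef_pos: [0.5433, 0.081, 0.0787]
tool_rot: [-0.005, 0.208, 0.978, 0.0]
contact_force: [-13.8, 3.5, 26.4]
gripper_width: 0.004
grasp_force: 13.0
```

```bash
python3 b.py
```

```text
t 5.75 box mm [-0.1  0.3 78.7] F box [-14.   -2.5  26.4] w 0.0
[[-1.0, -0.002, -0.01], [-0.002, 1.0, -0.001], [0.01, -0.001, -1.0]]
```

To row units: -0.002 m is -0.04.

Emit:
nudge_tcp:
  rows:
    - {"dz":-0.04, "jaw":0}
    - {"dx":-0.04, "jaw":0}
    - {"dx":-0.04, "jaw":0}
    - {"dx":-0.04, "jaw":0}
    - {"jaw":0}

```text
t: 6.25
eef_pos: [0.5504, 0.0778, 0.0796]
tool_rot: [-0.003, 0.208, 0.978, 0.0]
contact_force: [-4.6, 2.9, 8.2]
gripper_width: -0.004
grasp_force: 4.2
```

```bash
python3 b.py
```

```text
t 6.25 box mm [ 7.6  0.3 79.6] F box [-5.4  0.8  8.2] w -0.0
[[-1.0, -0.002, -0.006], [-0.002, 1.0, -0.001], [0.006, -0.001, -1.0]]
```

To row units: -0.002 m is -0.04, 0.0003 m is 0.006.

Emit:
nudge_tcp:
  rows:
    - {"dx":-0.04, "jaw":0}
    - {"dx":-0.04, "dz":0.006, "jaw":0}
    - {"dx":-0.04, "jaw":0}
    - {"dx":-0.04, "jaw":0}
    - {"jaw":0}

```text
t: 6.75
eef_pos: [0.5546, 0.076, 0.0789]
tool_rot: [-0.006, 0.208, 0.978, 0.0]
contact_force: [-12.6, 5.7, 14.2]
gripper_width: -0.002
grasp_force: 10.6
```

```bash
python3 b.py
```

```text
t 6.75 box mm [12.2  0.4 78.9] F box [-13.9   0.   14.2] w -0.0
[[-1.0, -0.003, -0.012], [-0.003, 1.0, -0.002], [0.012, -0.002, -1.0]]
```

Emit:
nudge_tcp:
  rows:
    - {"dx":-0.04, "jaw":0}
    - {"dx":-0.04, "jaw":0}
    - {"jaw":0}

```text
t: 7.05
eef_pos: [0.5548, 0.0759, 0.0784]
tool_rot: [-0.01, 0.207, 0.978, 0.0]
contact_force: [-21.9, 9.2, 21.7]
gripper_width: -0.0
grasp_force: 15.6
```

```bash
python3 b.py
```

```text
t 7.05 box mm [12.4  0.4 78.4] F box [-23.7  -0.5  21.7] w -0.0
[[-1.0, -0.004, -0.019], [-0.004, 1.0, -0.004], [0.019, -0.004, -1.0]]
```

It seems to be against its stop. I'll relieve the downward press while still pushing, to check that friction isn't what is holding it.

To row units: -0.0015 m is -0.03, -0.001 m is -0.02.

Emit:
nudge_tcp:
  rows:
    - {"dz":-0.03, "jaw":0}
    - {"dx":-0.02, "jaw":0}
    - {"jaw":0}

```text
t: 7.35
eef_pos: [0.5548, 0.0758, 0.0789]
tool_rot: [-0.011, 0.207, 0.978, -0.0]
contact_force: [-21.3, 9.7, 13.3]
gripper_width: 0.003
grasp_force: 14.5
```

```bash
python3 b.py
```

Run:
```python
from h import *
S=lambda n,r,k:cv2.resize(bot.read_camera(n)[r],None,fx=k,fy=k,interpolation=cv2.INTER_CUBIC)
cv2.imwrite("pics/s3.png",S("side",np.s_[140:240,265:355],6))
```

```text
t 7.35 box mm [12.5  0.3 78.9] F box [-23.4   0.2  13.3] w 0.0
[[-1.0, -0.005, -0.021], [-0.004, 1.0, -0.005], [0.021, -0.005, -1.0]]
```

View pics/s3.png

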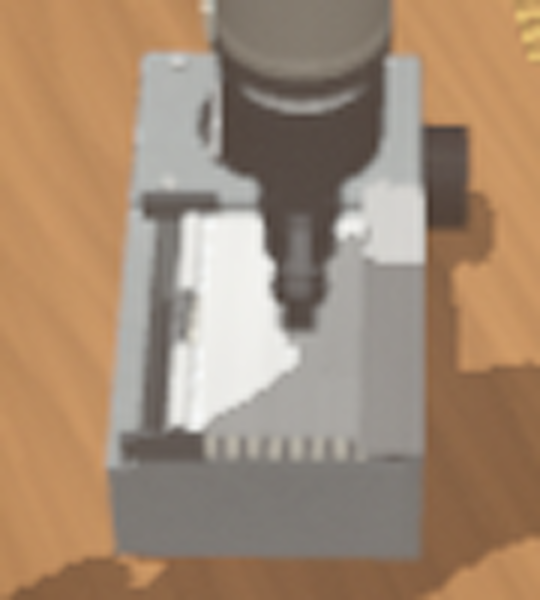

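The flap's hinge-side edge moved from about x=147 to 173 px, roughly 13 mm, and its free edge is under the lip, so it's home. Next I'll unload the forward push before lifting straight off.

To row units: 0.003 m is 0.06.

Emit:
nudge_tcp:
  rows:
    - {"dx":0.06, "jaw":0}
    - {"dx":0.06, "jaw":0}
    - {"dx":0.06, "jaw":0}
    - {"jaw":0}

```text
t: 7.8
eef_pos: [0.5543, 0.0759, 0.0804]
tool_rot: [-0.002, 0.208, 0.978, -0.0]
contact_force: [-5.6, 4.2, 2.5]
gripper_width: -0.002
grasp_force: 3.7
```

```bash
python3 b.py
```

```text
t 7.8 box mm [12.   0.2 80.4] F box [-6.9  1.5  2.5] w -0.0
[[-1.0, -0.001, -0.005], [-0.001, 1.0, -0.001], [0.005, -0.001, -1.0]]
```

To row units: 0.04 m is 0.8, 0.003 m is 0.06.

Emit:
nudge_tcp:
  rows:
    - {"dx":0.06, "jaw":0}
    - {"dx":0.02, "dz":-0.04, "jaw":0}
    - {"dx":0.02, "dz":-0.08, "jaw":0}
    - {"dz":-0.2, "jaw":0}
    - {"dz":-0.4, "jaw":0}
    - {"dz":-0.6, "jaw":0}
    - {"dx":0.8, "dz":-0.6, "jaw":0}
    - {"dx":0.8, "dz":-0.4, "jaw":0}
    - {"dx":0.8, "jaw":0}
    - {"dx":0.8, "jaw":0}
    - {"jaw":0}
    - {"jaw":0}

```text
t: 9.0
eef_pos: [0.4063, 0.1423, 0.1982]
tool_rot: [0.001, 0.208, 0.978, 0.001]
contact_force: [1.2, -0.5, 0.9]
gripper_width: -0.0
grasp_force: 0.0
```

```bash
python3 b.py
```

Run:
```python
from h import *
S=lambda n,r,k:cv2.resize(bot.read_camera(n)[r],None,fx=k,fy=k,interpolation=cv2.INTER_CUBIC)
cv2.imwrite("pics/s4.png",np.hstack([S("side",np.s_[120:320,225:355],3),S("top",np.s_[140:340,225:355],3)]))
```

```text
t 9.0 box mm [-150.2    0.3  198.2] F box [1.3 0.  0.9] w -0.0
[[-1.0, -0.001, 0.001], [-0.001, 1.0, 0.002], [-0.001, 0.002, -1.0]]
```

View pics/s4.png

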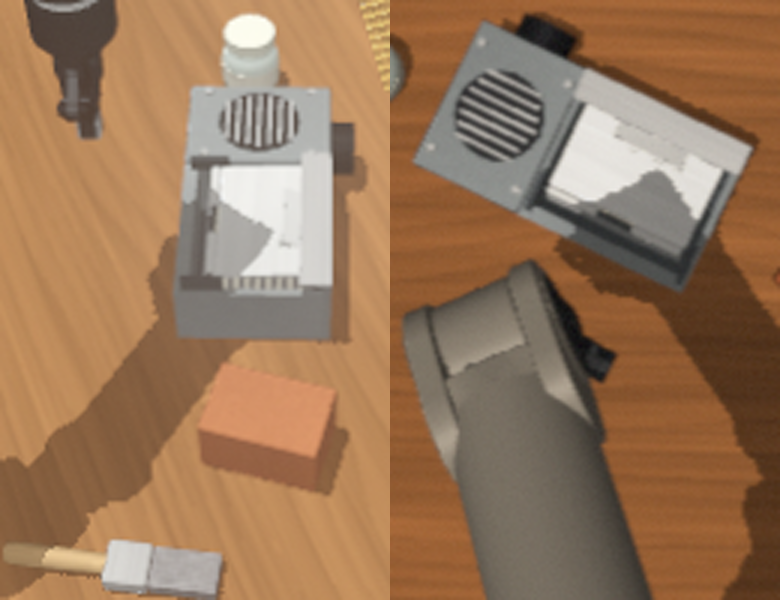

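The flap stays shut with its edge under the lip, and the brick, jar and brush haven't moved. One quick check of how far the catch sits along before I hand in.

Run:
```python
from h import *
c,s=np.cos(-.421),np.sin(-.421)
for n,p,z in(("top",((648.5-390)/3+224.5,151.5/3+139.5),.088),("side",(281.5/3+224.5,228.5/3+119.5),.088)):
    d=onz(n,p,z)[:2]-[.5433,.0806];print(n,"catch foot x mm",1e3*(c*d[0]+s*d[1]), "expect 25")
```

```text
top catch foot x mm 28.90197710866923 expect 25
side catch foot x mm 25.28430621900758 expect 25
```

```bash
python3 -c "
from station import bot
print(bot.hand_in())"
```

```text
the job is handed in; nothing more can be done
None
```

The flap is shut and fully home beneath the retaining lip, held by the lip alone with the arm clear; I handed the job in at about 9 s, and the brick, jar and brush looked unmoved.

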